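# Stage the power-supply parts by height

### The arm

A 6-joint arm with a two-finger parallel gripper is mounted at the origin on the work surface. World frame = base frame: x ahead of the robot, y to its left, z up, the work surface at z = 0. Lengths are in mm, angles in rad, forces in N, time in s.
With the tool pointing down it reaches from about 250 to 775 mm from the base axis. Payload 8.9 kg.
Tool frame: the origin (TCP) lies at the very end of the fingers, on their centre line; the grasp point (between the pads) lies 19 mm behind it; z points along the fingers, y is the direction in which the jaws open and shut (so a half turn about z gives the same grasp; the last joint's range is limited). The gripper opens to 85 mm and grips with 20 to 120 N. Pads are 22 mm wide; open, the fingers measure 114 mm over their backs; the gripper's body (76 mm by 85 mm) begins 54 mm behind the grasp point. The pads swing forward as they close: fully open they stand 13 mm farther back than shut.
Start: joints at [1.177, 0.291, -0.153, 1.127, 0, 1.431], TCP at [132.321, 508.05, 231.305] pointing down, gripper open.
Joint ranges: [-2.52, 2.52], [-0.91, 1.74], [-1.3, 1.37], [-1.96, 2.02], [-1.52, 1.47], [-3.14, 3.14]. Speed limits (rad/s): [2.22, 2.22, 2.79, 3.14, 3.14, 3.14].

### API

Orientations are given as a unit quaternion [x, y, z, w].
In Python, from station import r gives the robot as it stands.
- The arm moves only by the tool jog_arm, never from a script. Its argument "deltas" is a list that holds one entry, the list of rows, each a list of 4 numbers: the shift along the tool's x, y, z in mm, then the turn about the tool's z in rad. A call has 1 to 8 rows; each row shifts and turns the commanded pose from where the row before left it, along the tool's axes as they then stand; what a row does not reach is not made up. A row lasts 1/12 s, in which the tool goes at most 41.7 mm and 7.16 degrees, less where a joint would pass 70% of its speed; a pose out of reach is approached as far as the arm can. A call with a gripper value outside its range is refused whole. "jaw" is the gripper command: -1 is shut, 1 is fully open, values between are in proportion, set as the call begins (left out, the last holds). The fingers move at their own pace and stop on an object; "force" is the grip in N (left out, the last holds). Time passes only in rows, so rows that do not move let the fingers close. It gives the time, the measured TCP pose, the force and the opening at its end, in the units of the state.
- r.state(): the state, without advancing time (a new reading comes with each control period).
- r.get_image(name): name is "scene" or "top" or "wrist"; returns (picture, depth): 420x560x3 uint8, red, green, blue; 420x560 float32, mm along the optical axis (not along the pixel's ray), 0 where there is no reading.
- r.get_calibration(name): a dict with "fx", "fy", "cx", "cy" (pixels), "k1" (the pictures are not rectified: a ray, as slopes to the right and down, at radius r is drawn at 1 + k1 r^2 times it, then the intrinsics apply), "R" (3x3) and "t" (3): a world point X has camera coordinates R X + t. Camera axes: x right, y down, z forward; pixel columns grow to the right and rows downward; lengths in mm; the calibration is good to about 2 mm. A picture is of the moment at which its call begins: read the wrist's pose just before it. get_calibration takes no time and is no camera call; for the wrist camera it gives the pose at the moment of the call.
- r.job_done(): hands the job in, once; it reports no verdict.
The state is a dict: "clock": time; "qpos": joint angles; "qvel": joint speeds; "joint_efforts": joint torques, N m; "position": TCP position; "ee_rot": TCP orientation; "wrist_force": force on the tool from outside, world axes, zero at the start; "wrist_torque": the same for the moment, N m; "finger_gap": finger opening in mm.
Only numpy, scipy, OpenCV 4.12 (cv2) and the standard library are available. Lean on these libraries where they do the work, as an engineer would, in place of code of your own. Each camera call takes 0.05 s, during which the arm holds its last target.

### The job

Set the four power-supply parts out on the strip in the order I will fit them: one standing upright in the middle of each white mark, the lowest part on the mark next to the round screw dish, rising to the tallest on the mark farthest from it. Leave the white test board where it lies.

Things in the scene. Friction and masses are not known exactly. Their poses are not given: they have to be found in the camera images.
- relay_mid (a point): solid-state relay, loose, about 0.1 kg: a flat white block on an aluminium base plate with two dark terminal strips on top, 58 x 45 mm and 24 mm high, flat-bottomed. Stands on the desk at any yaw. Point: the centre of the part, half-way up; z is up, x along its 58 mm side.
- trafo_mid (a point): small transformer, loose, about 0.3 kg: a dark steel core block with copper winding at its two long faces, 46 x 38 mm and 36 mm high, flat-bottomed. Stands on the desk at any yaw. Point: the centre of the part, half-way up; z is up, x along its 46 mm side.
- cap_mid (a point): can capacitor, loose, about 0.08 kg: an upright blue cylinder with a black top and two screw heads, 37 mm in diameter and 52 mm high. Stands on the desk. Point: the centre of the part, half-way up; z is up.
- sink_mid (a point): finned heat sink, loose, about 0.15 kg: an upright bare aluminium block with seven upright fins, 46 x 40 mm and 68 mm high, flat-bottomed; grip its upper half across the 40 mm, on the fins' outer edges, or across the 46 mm, on the outer fins. Stands on the desk at any yaw. Point: the centre of the part, half-way up; z is up, x along its 46 mm side.
- mark1: one of four identical white square tiles, 62 x 62 x 2 mm, fixed in one straight row 85 mm apart (centre to centre) on a flat dark strip 84 x 490 x 6 mm on the desk. Origin: centre of the tile's underside; its upper face is 2 mm above that, 8 mm above the desk. Its y axis runs along the row. The numbers of the marks say nothing of their order in the row, which changes from start to start.
- mark2: one of four identical white square tiles, 62 x 62 x 2 mm, fixed in one straight row 85 mm apart (centre to centre) on a flat dark strip 84 x 490 x 6 mm on the desk. Origin: centre of the tile's underside; its upper face is 2 mm above that, 8 mm above the desk. Its y axis runs along the row. The numbers of the marks say nothing of their order in the row, which changes from start to start.
- mark3: one of four identical white square tiles, 62 x 62 x 2 mm, fixed in one straight row 85 mm apart (centre to centre) on a flat dark strip 84 x 490 x 6 mm on the desk. Origin: centre of the tile's underside; its upper face is 2 mm above that, 8 mm above the desk. Its y axis runs along the row. The numbers of the marks say nothing of their order in the row, which changes from start to start.
- mark4: one of four identical white square tiles, 62 x 62 x 2 mm, fixed in one straight row 85 mm apart (centre to centre) on a flat dark strip 84 x 490 x 6 mm on the desk. Origin: centre of the tile's underside; its upper face is 2 mm above that, 8 mm above the desk. Its y axis runs along the row. The numbers of the marks say nothing of their order in the row, which changes from start to start.
- dish: round grey dish of screws, 64 mm in diameter, 14 mm high, fixed on the strip at one of its two ends (either, from start to start), 85 mm beyond the nearest mark in line with the row. Origin: centre of its underside, 6 mm above the desk. At the strip's other end stands a steel stop block 60 x 20 x 22 mm high.
- board_top (a point): half-built test board, loose, lying among the parts: white, 83 x 55 x 9 mm with a chip and a small green module up to 15 mm high. Point: middle of its upper face; x along its 83 mm side. To be left alone.

How it is judged:
By the outcome, as a careful person would: the job done as asked, in the order asked, and still so for the second after the job is handed in, with the robot touching nothing.
It also fails if it takes over 120 s, if anything falls off the work surface, if the arm or the gripper's body presses on something with over 40 N, if the wrist force passes 120 N, or if a joint passes its speed limit or range.

## Working session

There is one attempt and no reset: what is moved stays moved. The work goes in short steps, Python scripts to look and compute and a tool call to move; the robot and the scene stay as the last step left them, time stands still between calls to the robot, and variables do not carry over. Pictures are saved under pics/ and viewed, and the job is handed in when it is done.

Besides the shell and the picture viewer there is one more tool, called as name(argument=value, ...), one argument or row to a line, values as JSON. jog_arm: Moves the arm, as the interface text tells. Its arguments: {"type":"object","properties":{"deltas":{"type":"array","items":{"type":"array","items":{"type":"array","items":{"type":"number"}}}},"jaw":{"type":"number"},"force":{"type":"number"}},"required":["deltas"]}

```bash
mkdir -p pics; ls; python3 - <<'E'
from station import r
import cv2,numpy as np
print(r.state())
for n in("scene","top","wrist"):
    c=r.get_calibration(n);p,d=r.get_image(n)
    cv2.imwrite(f"pics/{n}0.png",p[:,:,::-1]);np.savez(f"{n}0.npz",p=p,d=d,**c)
    print(n,{k:np.round(v,3).tolist() for k,v in c.items()})
E
```

```text
pics
{'clock': 0.0, 'qpos': array([ 1.17668103e+00,  2.91257274e-01, -1.54126850e-01,  1.12670055e+00,
       -2.40377134e-06,  1.43150815e+00]), 'qvel': array([-0.00136112, -0.00121719,  0.00109812,  0.00044727, -0.00137861,
       -0.00210929]), 'joint_efforts': array([ 1.44131278e-03, -5.37146044e+01,  3.31367362e+01,  1.57985708e-02,
       -2.40648533e-04,  3.33811357e-06]), 'position': array([132.16217108, 507.63992038, 230.74406242]), 'ee_rot': array([ 1.27069074e-01,  9.91893661e-01, -6.21716398e-04, -1.68613493e-04]), 'wrist_force': array([ 0.18958106,  0.17812745, -0.04122802]), 'wrist_torque': array([-0.0142624 , -0.04037625, -0.01713414]), 'finger_gap': 85.34194861622683}
scene {'fx': 459.714, 'fy': 459.714, 'cx': 277.183, 'cy': 203.342, 'k1': -0.122, 'R': [[-0.839, 0.543, -0.001], [0.372, 0.573, -0.73], [-0.396, -0.613, -0.683]], 't': [486.761, -147.349, 1413.209]}
top {'fx': 519.193, 'fy': 519.193, 'cx': 280.391, 'cy': 206.552, 'k1': -0.196, 'R': [[-0.077, -0.997, 0.002], [-0.976, 0.075, -0.205], [0.205, -0.018, -0.979]], 't': [39.231, 555.697, 1101.094]}
wrist {'fx': 377.275, 'fy': 377.275, 'cx': 290.855, 'cy': 210.577, 'k1': -0.069, 'R': [[0.251, 0.968, -0.0], [0.915, -0.238, 0.325], [0.315, -0.082, -0.946]], 't': [-524.701, -42.904, 380.444]}
```

View pics/top0.png

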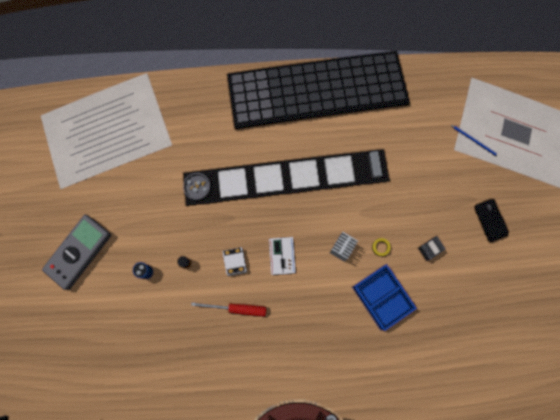

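View pics/scene0.png

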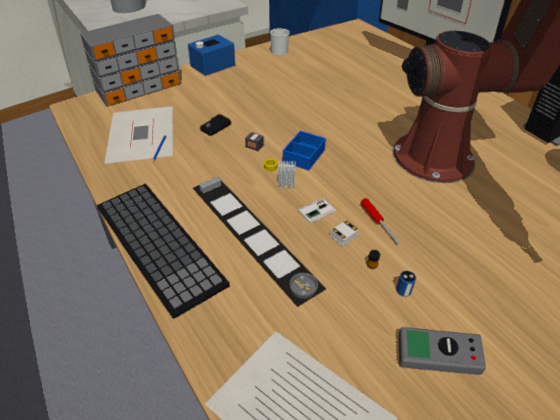

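View pics/wrist0.png

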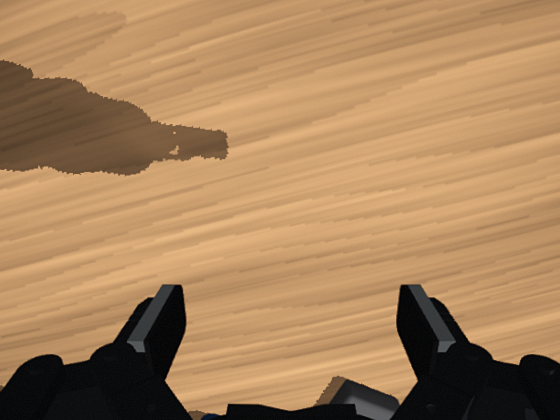

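```bash
cat > h.py <<'E'
import numpy as np,cv2
def load(n):
    return dict(np.load(n))
def rays(c,uv):
    K=np.array([[c['fx'],0,c['cx']],[0,c['fy'],c['cy']],[0,0,1]],float)
    q=cv2.undistortPoints(np.asarray(uv,float).reshape(-1,1,2),K,np.array([float(c['k1']),0,0,0]))[:,0]
    return np.c_[q,np.ones(len(q))]
def onplane(c,uv,z):
    d=rays(c,uv)@c['R']; o=-c['R'].T@c['t']
    s=(z-o[2])/d[:,2]; return o+d*s[:,None]
def cloud(c):
    h,w=c['d'].shape; v,u=np.mgrid[:h,:w]
    P=rays(c,np.c_[u.ravel(),v.ravel()])*c['d'].ravel()[:,None]
    X=(P-c['t'])@c['R']; X[c['d'].ravel()==0]=np.nan
    return X.reshape(h,w,3)
def proj(c,X):
    P=np.atleast_2d(X)@c['R'].T+c['t'];q=P[:,:2]/P[:,2:];q=q*(1+c['k1']*(q**2).sum(1,keepdims=True))
    return q*[c['fx'],c['fy']]+[c['cx'],c['cy']]
E
python3 - <<'E'
from h import *
for n in("top","scene"):
    c=load(n+"0.npz");X=cloud(c);z=X[...,2]
    print(n,"desk z",np.nanmedian(z[230:330,100:450]) if n=="top" else '')
    m=((z>5)&(z<90)&(X[...,0]>200)&(X[...,0]<750)&(abs(X[...,1])<480)).astype(np.uint8)
    k,L,S,C=cv2.connectedComponentsWithStats(m)
    for i in range(1,k):
        if S[i,4]<40: continue
        P=X[L==i];zt=np.nanpercentile(P[:,2],95);Q=P[P[:,2]>zt-6]
        r=cv2.minAreaRect(Q[:,:2].astype(np.float32))
        print(C[i].round(),S[i,4],"ztop %.0f"%zt,np.round(r[0]),np.round(r[1]),round(r[2]))
c=load("top0.npz");p=c['p']
# white tiles
hsv=cv2.cvtColor(p,cv2.COLOR_RGB2HSV)
m=((hsv[...,1]<40)&(hsv[...,2]>190)).astype(np.uint8)
cs,_=cv2.findContours(m,0,2)
for k in cs:
    if cv2.contourArea(k)>150 and cv2.contourArea(k)<2000:
        r=cv2.minAreaRect(onplane(c,k[:,0,:],8)[:,:2].astype(np.float32)); print("white",np.round(k[:,0].mean(0)),np.round(r[0],1),np.round(r[1],1),round(r[2],1))
E
python3 - <<'E'
import cv2
for n,(x,y,w,h) in {"top":(110,140,350,170),"scene":(180,110,260,200)}.items():
    p=cv2.imread(f"pics/{n}0.png");cv2.imwrite(f"pics/{n}0z.png",cv2.resize(p[y:y+h,x:x+w],None,fx=min(2.2,780/w) if n=="top" else 2.9,fy=2.2 if n=="top" else 2.9,interpolation=2))
E
```

```text
top desk z 0.09713371098374475
[460. 131.] 53 ztop 12 [ 725. -465.] [40.  9.] 49
[283. 177.] 5135 ztop 21 [640. -13.] [ 62. 466.] 2
[479. 213.] 129 ztop 23 [ 510. -474.] [57. 13.] 2
[ 88. 242.] 1370 ztop 38 [508. 464.] [ 76. 124.] 51
[344. 246.] 462 ztop 69 [ 459. -137.] [40. 47.] 54
[431. 248.] 394 ztop 40 [ 442. -345.] [39. 48.] 27
[282. 255.] 824 ztop 15 [454.   2.] [55. 82.] 89
[381. 247.] 178 ztop 20 [ 454. -228.] [41. 40.] 66
[234. 261.] 519 ztop 27 [448. 110.] [56. 45.] 7
[184. 262.] 146 ztop 47 [453. 224.] [25. 23.] 90
[142. 270.] 288 ztop 55 [438. 319.] [33. 36.] 86
[384. 298.] 1504 ztop 46 [ 339. -220.] [122.  92.] 28
[240. 309.] 541 ztop 27 [337.  89.] [84. 23.] 80
scene desk z 
[214. 130.] 87 ztop 26 [ 518. -472.] [16. 42.] 89
[300. 156.] 1502 ztop 67 [ 461. -136.] [46. 45.] 53
[254. 141.] 267 ztop 40 [ 441. -343.] [43. 48.] 25
[270. 164.] 135 ztop 21 [ 456. -228.] [43. 39.] 57
[260. 242.] 4459 ztop 20 [641. -13.] [ 64. 467.] 3
[317. 210.] 485 ztop 16 [457.   3.] [55. 82.] 90
[375. 215.] 346 ztop 27 [341.  90.] [86. 22.] 84
[344. 232.] 417 ztop 27 [451. 110.] [57. 48.] 5
[373. 259.] 199 ztop 47 [455. 224.] [26. 25.] 4
[406. 283.] 382 ztop 54 [443. 321.] [35. 38.] 22
[419. 344.] 1530 ztop 38 [514. 467.] [ 79. 123.] 49
white [233. 182.] [633.2 104.3] [52.1 51.1] 3.4
white [268. 179.] [637.3  19.1] [50.1 51.9] 2.3
```

View pics/top0z.png

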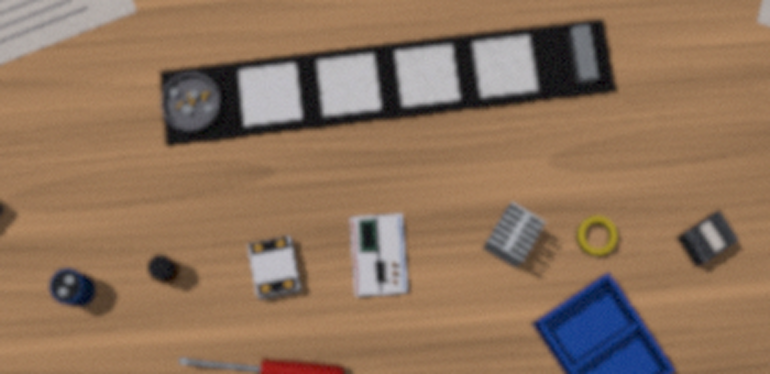

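View pics/scene0z.png

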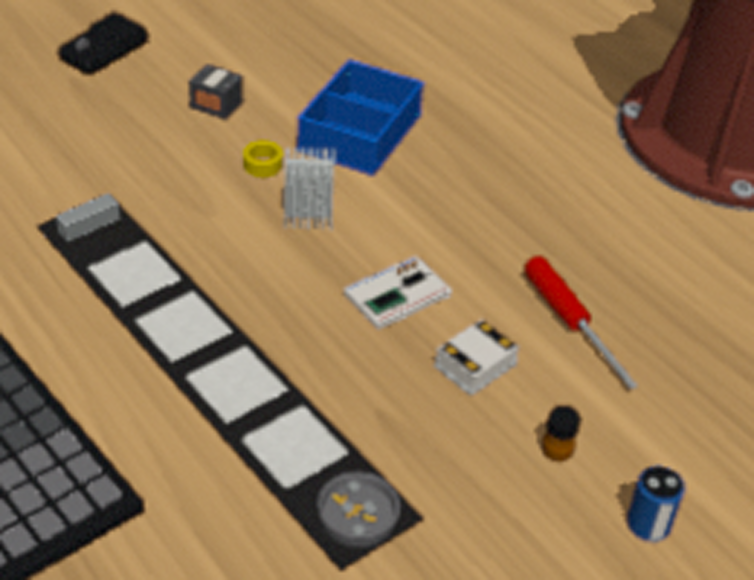

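```bash
cat >> h.py <<'E'
def plan(tx,ty,tz,phi=None):
    """rows to bring TCP to target, jaw axis at phi deg (world)"""
    from station import r
    from scipy.spatial.transform import Rotation as Ro
    s=r.state();M=Ro.from_quat(s['ee_rot']).as_matrix();p=s['position']
    f=np.degrees(np.arctan2(M[1,1],M[0,1]))
    q1,q6=s['qpos'][0],s['qpos'][5]
    dphi=0 if phi is None else (phi-f+90)%180-90
    D=np.array([tx,ty,tz])-p;th=-np.radians(dphi)
    q6n=np.pi/2+np.arctan2(ty,tx)-np.radians(f+dphi)
    n=int(max(np.ceil(np.linalg.norm(D)/38),np.ceil(abs(th)/.12),1))
    print("pos",p.round(1),"jaw %.1f q6 %.2f clock %.2f gap %.1f F"%(f,q6,s['clock'],s['finger_gap']),s['wrist_force'].round(1),"turn %.3f q6 after %.2f"%(th,q6+th+np.arctan2(ty,tx)-q1))
    rows=[]
    for i in range(n):
        a=np.radians(f)-th/n*i;X=np.array([-np.sin(a),np.cos(a)]);Y=np.array([np.cos(a),np.sin(a)])
        d=D/n;rows.append([round(float(d[:2]@X),1),round(float(d[:2]@Y),1),round(float(-d[2]),1),round(float(th/n),3)])
    for i in range(0,n,8): print(str(rows[i:i+8]).replace(' ',''))
def snap(n,tag):
    from station import r
    c=r.get_calibration(n);p,d=r.get_image(n)
    cv2.imwrite(f"pics/{tag}.png",p[:,:,::-1]);c=dict(c);c.update(p=p,d=d);np.savez(tag+".npz",**c);return c
E
python3 - <<'E'
from h import *
for n in("top","scene"):
    c=load(n+"0.npz");p=c['p'];X=cloud(c);z=X[...,2]
    hsv=cv2.cvtColor(p,cv2.COLOR_RGB2HSV)
    m=((hsv[...,1]<60)&(hsv[...,2]>130)&(X[...,0]>585)&(X[...,0]<690)&(abs(X[...,1])<300)).astype(np.uint8)
    cs,_=cv2.findContours(m,0,2)
    for k in cs:
        if cv2.contourArea(k)>150:
            M=cv2.moments(k);u=[M['m10']/M['m00'],M['m01']/M['m00']]
            r=cv2.minAreaRect(onplane(c,k[:,0,:],8)[:,:2].astype(np.float32)); print(n,np.round(u),np.round(onplane(c,[u],8)[0,:2],1),np.round(r[0],1),np.round(r[1],1),round(r[2],1))
plan(448,110,200,97)
E
```

```text
top [232. 182.] [634.1 104.4] [634.4 104.4] [61.4 61.6] 2.5
top [268. 178.] [638.1  19.3] [638.3  19.4] [61.3 61.2] 2.5
top [304. 174.] [642.  -65.5] [642.3 -65.5] [61.5 61.4] 2.6
top [339. 170.] [ 646.1 -150.3] [ 646.3 -150.4] [61.4 61.3] 2.8
scene [281. 264.] [636.  104.4] [636.  103.7] [62.9 64.4] 3.2
scene [261. 242.] [640.1  19. ] [639.8  18.3] [63.4 64.3] 2.8
scene [243. 222.] [644.  -66.2] [643.7 -67.2] [63.5 63.4] 2.5
scene [226. 204.] [ 648.3 -150.6] [ 648.5 -151.7] [62.1 65.1] 3.7
pos [132.2 507.8 230.9] jaw 75.4 q6 1.43 clock 0.15 gap 85.5 F [1.  0.2 0.3] turn -0.377 q6 after 0.12
[[-29.0,-21.8,2.2,-0.027],[-28.4,-22.6,2.2,-0.027],[-27.8,-23.3,2.2,-0.027],[-27.1,-24.1,2.2,-0.027],[-26.5,-24.8,2.2,-0.027],[-25.8,-25.5,2.2,-0.027],[-25.1,-26.2,2.2,-0.027],[-24.4,-26.9,2.2,-0.027]]
[[-23.7,-27.5,2.2,-0.027],[-22.9,-28.1,2.2,-0.027],[-22.1,-28.7,2.2,-0.027],[-21.4,-29.3,2.2,-0.027],[-20.6,-29.9,2.2,-0.027],[-19.8,-30.4,2.2,-0.027]]
```

jog_arm(
  deltas=[
    [[-29, -22, 2, -0.027], [-28.5, -22.5, 2, -0.027], [-28, -23, 2, -0.027], [-27, -24, 2, -0.027], [-26.5, -25, 2, -0.027], [-26, -25.5, 2, -0.027], [-25, -26, 2, -0.027], [-24.5, -27, 2, -0.027]],
  ],
  jaw=1,
  force=40,
)

```text
clock: 0.82
position: [313.9, 279.3, 215.2]
ee_rot: [0.019, 1.0, 0.0, 0.0]
wrist_force: [0.1, 0.6, 0.1]
finger_gap: 85.3
```

jog_arm(
  deltas=[
    [[-23.5, -27.5, 2, -0.027], [-23, -28, 2, -0.027], [-22, -28.5, 2, -0.027], [-21.5, -29.5, 2, -0.027], [-20.5, -30, 2, -0.027], [-20, -30.5, 2, -0.027], [0, 0, 0, 0]],
  ],
)

```text
clock: 1.4
position: [452.5, 106.3, 202.9]
ee_rot: [-0.06, 0.998, -0.001, 0.001]
wrist_force: [-0.7, 0.3, -0.8]
finger_gap: 85.4
```

```bash
cat >> h.py <<'E'
def blobs(c,zlo,center,rad=60,zref=None):
    """top-face rect of things higher than zlo near center"""
    X=cloud(c);m=((X[...,2]>zlo)&(X[...,2]<zlo+60)&(np.hypot(X[...,0]-center[0],X[...,1]-center[1])<rad)).astype(np.uint8)
    k,L,S,C=cv2.connectedComponentsWithStats(m)
    for i in range(1,k):
        if S[i,4]<300: continue
        P=X[L==i];zt=np.nanpercentile(P[:,2],95)
        r=cv2.minAreaRect(P[:,:2].astype(np.float32))
        cnt=cv2.findContours((L==i).astype(np.uint8),0,2)[0][0][:,0]
        print(C[i].round(),S[i,4],"ztop %.1f"%zt,np.round(r[0],1),np.round(r[1],1),round(r[2],1))
E
python3 - <<'E'
from h import *
c=snap("wrist","w1");blobs(c,18,(448,110));plan(448,110,200,97)
E
```

```text
[296. 177.] 3198 ztop 25.7 [449.4 109.9] [56.4 44.6] 7.5
pos [450.4 108.2 202.9] jaw 96.8 q6 -0.04 clock 1.45 gap 85.4 F [-0.6  0.4 -0.7] turn -0.003 q6 after 0.12
[[2.2,2.1,2.9,-0.003]]
```

View pics/w1.png

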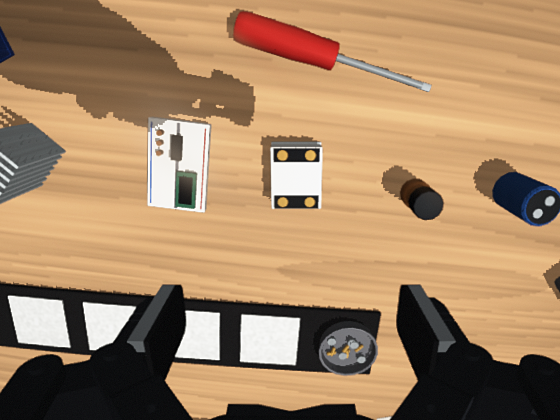

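```bash
python3 - <<'E'
from h import *
plan(449.4,109.9,40,97.5)
c=load("w1.npz");p=c['p'];X=cloud(c)
hsv=cv2.cvtColor(p,cv2.COLOR_RGB2HSV)
m=((hsv[...,1]<60)&(hsv[...,2]>150)&(X[...,0]>585)&(X[...,0]<690)&(abs(X[...,1])<300)).astype(np.uint8)
for k in cv2.findContours(m,0,2)[0]:
    if cv2.contourArea(k)>1200:
        r=cv2.minAreaRect(onplane(c,k[:,0,:],8)[:,:2].astype(np.float32)); print(np.round(r[0],1),np.round(r[1],1),round(r[2],1))
E
```

```text
pos [450.4 108.2 202.9] jaw 96.8 q6 -0.04 clock 1.45 gap 85.4 F [-0.6  0.4 -0.7] turn -0.012 q6 after 0.11
[[0.2,0.4,32.6,-0.002],[0.2,0.4,32.6,-0.002],[0.2,0.4,32.6,-0.002],[0.2,0.4,32.6,-0.002],[0.2,0.4,32.6,-0.002]]
[635.9 104.2] [62.9 62.8] 2.8
[639.7  25.6] [62.6 49.3] 2.9
[643.9 -68. ] [62.3 57.4] 2.5
[ 648.1 -150.2] [62.8 62.7] 2.9
```

jog_arm(
  deltas=[
    [[0, 0, 33, -0.003], [0, 0, 33, -0.003], [0, 0, 33, -0.003], [0, 0, 33, -0.003], [0, 0, 30, 0], [0, 0, 0, 0], [0, 0, 0, 0]],
  ],
)

```text
clock: 2.03
position: [447.1, 111.1, 40.8]
ee_rot: [-0.068, 0.998, 0.0, -0.002]
wrist_force: [-0.2, -0.7, -0.1]
finger_gap: 85.3
```

```bash
python3 - <<'E'
from h import *
plan(449.4,109.9,3,97.5)
E
```

```text
pos [447.1 111.1  40.8] jaw 97.8 q6 -0.05 clock 2.03 gap 85.3 F [-0.2 -0.7 -0.1] turn 0.005 q6 after 0.11
[[-2.1,-1.5,37.8,0.005]]
```

jog_arm(
  deltas=[
    [[-1, -0.7, 13, 0], [-1, -0.7, 13, 0], [0, 0, 11, 0.005], [0, 0, 0, 0], [0, 0, 0, 0]],
  ],
)

```text
clock: 2.45
position: [451.8, 109.8, 5.8]
ee_rot: [-0.065, 0.998, 0.0, 0.001]
wrist_force: [0.3, -0.0, 0.3]
finger_gap: 85.4
```

jog_arm(
  deltas=[
    [[0, 0, 0, 0], [0, 0, 0, 0], [0, 0, 0, 0], [0, 0, 0, 0], [0, 0, 0, 0], [0, 0, 0, 0], [0, 0, 0, 0], [0, 0, 0, 0]],
  ],
  jaw=-1,
)

```text
clock: 3.12
position: [451.6, 109.5, 5.2]
ee_rot: [-0.065, 0.998, 0.0, 0.001]
wrist_force: [-1.5, 0.4, 9.5]
finger_gap: 43.5
```

```bash
python3 - <<'E'
from h import *
plan(449.4,109.9,3,97.5)
E
```

```text
pos [451.6 109.5   5.2] jaw 97.5 q6 -0.05 clock 3.12 gap 43.5 F [-1.5  0.4  9.5] turn -0.001 q6 after 0.11
[[2.2,0.7,2.2,-0.001]]
```

jog_arm(
  deltas=[
    [[0, 0, -8, 0], [0, 0, -20, 0], [0, 0, -25, 0], [0, 0, -25, 0], [0, 0, 0, 0], [0, 0, 0, 0]],
  ],
)

```text
clock: 3.62
position: [452.2, 109.5, 83.8]
ee_rot: [-0.065, 0.998, 0.0, 0.002]
wrist_force: [0.1, -0.1, -1.3]
finger_gap: 43.7
```

```bash
python3 - <<'E'
from h import *
plan(636,104.2,80,2.8)
c=snap("wrist","w2")
E
```

```text
pos [452.2 109.5  83.8] jaw 97.5 q6 -0.05 clock 3.62 gap 43.7 F [ 0.1 -0.1 -1.3] turn -1.489 q6 after -1.46
[[-14.0,-2.2,0.3,-0.115],[-13.6,-3.8,0.3,-0.115],[-13.1,-5.4,0.3,-0.115],[-12.4,-6.8,0.3,-0.115],[-11.5,-8.2,0.3,-0.115],[-10.5,-9.5,0.3,-0.115],[-9.4,-10.6,0.3,-0.115],[-8.1,-11.6,0.3,-0.115]]
[[-6.7,-12.4,0.3,-0.115],[-5.3,-13.1,0.3,-0.115],[-3.7,-13.6,0.3,-0.115],[-2.1,-14.0,0.3,-0.115],[-0.5,-14.1,0.3,-0.115]]
```

View pics/w2.png

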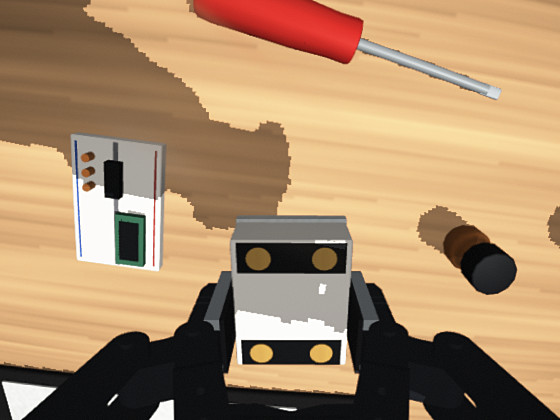

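```bash
python3 - <<'E'
from h import *
c=load("w2.npz");X=cloud(c);z=X[...,2]
m=(z>85)&(z<115);m[:225]=0;m[370:]=0;m[:,:232]=0;m[:,355:]=0
P=X[m];r=cv2.minAreaRect(P[:,:2].astype(np.float32));print(r,np.percentile(P[:,2],[5,50,95]))
print(onplane(c,[[233,241],[350,241],[345,366],[238,366]],np.median(P[:,2])).round(1))
E
```

```text
((449.7412414550781, 110.97688293457031), (56.927371978759766, 48.02378845214844), 7.186245441436768) [ 94.89841091 102.91847497 104.32582789]
[[425.6  85.2 102.9]
 [420.1 126.6 102.9]
 [475.6 135.1 102.9]
 [481.3  91.5 102.9]]
```

jog_arm(
  deltas=[
    [[-14, -2, 0, -0.115], [-13.5, -4, 0, -0.115], [-13, -5.5, 0, -0.115], [-12.5, -7, 0, -0.115], [-11.5, -8, 0, -0.115], [-10.5, -9.5, 0, -0.115], [-9.5, -10.5, 0, -0.115], [-8, -11.5, 0, -0.115]],
  ],
)

```text
clock: 4.33
position: [563.6, 106.2, 80.8]
ee_rot: [-0.504, 0.864, 0.001, -0.001]
wrist_force: [-0.3, -0.4, -0.8]
finger_gap: 43.9
```

jog_arm(
  deltas=[
    [[-6.5, -12.5, 0, -0.115], [-5.5, -13, 0, -0.115], [-4, -13.5, 0, -0.115], [-2, -14, 0, -0.115], [-0.5, -14, 0, -0.115], [0, 0, 0, 0], [0, 0, 0, 0]],
  ],
)

```text
clock: 4.92
position: [633.5, 104.7, 80.7]
ee_rot: [0.725, -0.689, -0.001, 0.001]
wrist_force: [-1.0, 0.0, -0.4]
finger_gap: 43.7
```

```bash
python3 - <<'E'
from h import *
plan(636,106,40,2.8)
E
```

```text
pos [633.5 104.7  80.7] jaw -177.1 q6 -1.57 clock 4.92 gap 43.7 F [-1.   0.  -0.4] turn 0.002 q6 after -1.45
[[-0.6,-1.3,20.3,0.001],[-0.6,-1.3,20.3,0.001]]
```

jog_arm(
  deltas=[
    [[-0.6, -1.2, 25, 0], [-0.6, -1.2, 25, 0], [0, 0, 10, 0], [0, 0, 0, 0], [0, 0, 0, 0]],
  ],
)

```text
clock: 5.33
position: [635.7, 106.1, 22.1]
ee_rot: [0.726, -0.688, -0.001, 0.001]
wrist_force: [0.6, 0.0, -0.5]
finger_gap: 43.4
```

```bash
python3 - <<'E'
from h import *
plan(636,106,13.5,2.8)
E
```

```text
pos [635.7 106.1  22.1] jaw -177.0 q6 -1.57 clock 5.33 gap 43.4 F [ 0.6  0.  -0.5] turn 0.004 q6 after -1.45
[[0.2,-0.3,8.6,0.004]]
```

jog_arm(
  deltas=[
    [[0, 0, 3, 0], [0, 0, 3, 0], [0, 0, 2, 0], [0, 0, 0, 0], [0, 0, 0, 0]],
  ],
)

```text
clock: 5.75
position: [636.9, 106.1, 14.6]
ee_rot: [0.726, -0.688, 0.0, -0.0]
wrist_force: [0.1, -0.4, -0.9]
finger_gap: 43.9
```

jog_arm(
  deltas=[
    [[0, 0, 1.5, 0], [0, 0, 0, 0], [0, 0, 0, 0]],
  ],
)

```text
clock: 6.0
position: [637.2, 106.1, 13.3]
ee_rot: [0.726, -0.688, 0.0, -0.0]
wrist_force: [-1.0, -0.3, 2.8]
finger_gap: 43.8
```

Contact. Release and rise.

jog_arm(
  deltas=[
    [[0, 0, 0, 0], [0, 0, 0, 0], [0, 0, 0, 0], [0, 0, 0, 0], [0, 0, 0, 0], [0, 0, 0, 0]],
  ],
  jaw=1,
)

```text
clock: 6.5
position: [636.7, 106.1, 12.7]
ee_rot: [0.726, -0.688, -0.0, 0.0]
wrist_force: [-0.2, -0.4, 0.6]
finger_gap: 85.1
```

jog_arm(
  deltas=[
    [[0, 0, -15, 0], [0, 0, -35, 0], [0, 0, -38, 0], [0, 0, -38, 0], [0, 0, -38, 0], [0, 0, 0, 0], [0, 0, 0, 0]],
  ],
)

```text
clock: 7.08
position: [638.4, 106.2, 179.5]
ee_rot: [0.726, -0.688, 0.002, -0.002]
wrist_force: [-0.2, 0.0, -2.1]
finger_gap: 85.7
```

```bash
python3 - <<'E'
from h import *
c=snap("wrist","w3");blobs(c,26,(636,104))
plan(442,-344,200,27)
E
```

```text
[293. 187.] 3837 ztop 33.7 [637.9 103.6] [44.6 56.3] 3.3
pos [637.1 106.1 177.4] jaw -176.9 q6 -1.57 clock 7.13 gap 85.6 F [-1.1  0.3  0.1] turn -0.417 q6 after -2.70
[[33.8,16.9,-1.7,-0.032],[33.2,17.9,-1.7,-0.032],[32.6,19.0,-1.7,-0.032],[32.0,20.0,-1.7,-0.032],[31.3,21.1,-1.7,-0.032],[30.6,22.0,-1.7,-0.032],[29.9,23.0,-1.7,-0.032],[29.2,24.0,-1.7,-0.032]]
[[28.4,24.9,-1.7,-0.032],[27.6,25.8,-1.7,-0.032],[26.7,26.7,-1.7,-0.032],[25.9,27.5,-1.7,-0.032],[25.0,28.3,-1.7,-0.032]]
```

View pics/w3.png

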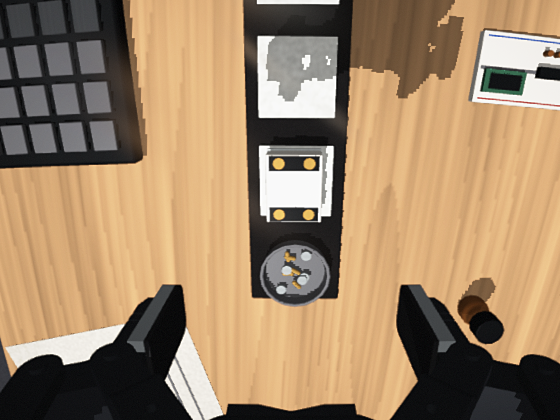

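```bash
python3 - <<'E'
from h import *
plan(442,-344,200,117)
E
```

```text
pos [637.1 106.1 177.4] jaw -176.9 q6 -1.57 clock 7.13 gap 85.6 F [-1.1  0.3  0.1] turn 1.154 q6 after -1.13
[[33.8,16.9,-1.7,0.089],[35.1,13.8,-1.7,0.089],[36.2,10.6,-1.7,0.089],[37.0,7.4,-1.7,0.089],[37.5,4.1,-1.7,0.089],[37.7,0.7,-1.7,0.089],[37.6,-2.6,-1.7,0.089],[37.3,-5.9,-1.7,0.089]]
[[36.6,-9.2,-1.7,0.089],[35.6,-12.4,-1.7,0.089],[34.4,-15.5,-1.7,0.089],[32.9,-18.5,-1.7,0.089],[31.1,-21.4,-1.7,0.089]]
```

jog_arm(
  deltas=[
    [[34, 17, -2, 0.089], [35, 14, -2, 0.089], [36, 10.5, -2, 0.089], [37, 7.5, -2, 0.089], [37.5, 4, -2, 0.089], [37.5, 0.5, -2, 0.089], [37.5, -2.5, -2, 0.089], [37, -6, -2, 0.089]],
  ],
)

```text
clock: 7.8
position: [514.8, -171.2, 191.2]
ee_rot: [-0.439, 0.898, 0.001, -0.001]
wrist_force: [1.3, -0.1, 0.5]
finger_gap: 85.7
```

jog_arm(
  deltas=[
    [[36.5, -9, -2, 0.089], [35.5, -12.5, -2, 0.089], [34.5, -15.5, -2, 0.089], [33, -18.5, 0, 0.089], [31, -21.5, 0, 0.089], [0, 0, 0, 0], [0, 0, 0, 0]],
  ],
)

```text
clock: 8.38
position: [439.6, -344.1, 196.9]
ee_rot: [-0.23, 0.973, 0.001, -0.001]
wrist_force: [0.5, -0.3, 0.5]
finger_gap: 85.7
```

```bash
python3 - <<'E'
from h import *
c=snap("wrist","w4");blobs(c,28,(442,-344));plan(442,-344,60,117)
E
```

```text
[287. 188.] 2522 ztop 37.5 [ 442.8 -345.2] [38.7 46.1] 27.8
pos [ 440.3 -342.9  197.1] jaw 116.8 q6 -1.26 clock 8.43 gap 85.2 F [-0.4 -0.2 -0.8] turn -0.004 q6 after -1.13
[[-0.3,-0.4,34.3,-0.001],[-0.3,-0.4,34.3,-0.001],[-0.3,-0.4,34.3,-0.001],[-0.3,-0.5,34.3,-0.001]]
```

View pics/w4.png

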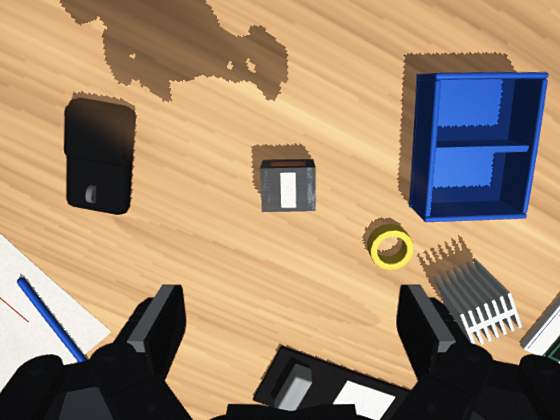

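```bash
python3 - <<'E'
from h import *
plan(442.8,-345.2,45,117.8)
E
```

```text
pos [ 440.3 -342.9  197.1] jaw 116.8 q6 -1.26 clock 8.43 gap 85.2 F [-0.4 -0.2 -0.8] turn -0.018 q6 after -1.15
[[-0.2,-0.6,30.4,-0.004],[-0.2,-0.6,30.4,-0.004],[-0.2,-0.6,30.4,-0.004],[-0.2,-0.6,30.4,-0.004],[-0.2,-0.6,30.4,-0.004]]
```

jog_arm(
  deltas=[
    [[-0.2, -0.6, 30, -0.004], [-0.2, -0.6, 30, -0.004], [-0.2, -0.6, 30, -0.004], [-0.2, -0.6, 30, -0.004], [-0.2, -0.6, 30, -0.004], [0, 0, 0, 0], [0, 0, 0, 0]],
  ],
)

```text
clock: 9.02
position: [442.9, -342.9, 47.6]
ee_rot: [-0.243, 0.97, 0.002, -0.001]
wrist_force: [0.4, 0.1, 0.8]
finger_gap: 85.3
```

```bash
python3 - <<'E'
from h import *
plan(442.8,-345.2,8,117.8)
E
```

```text
pos [ 442.9 -342.9   47.6] jaw 118.1 q6 -1.28 clock 9.02 gap 85.3 F [0.4 0.1 0.8] turn 0.005 q6 after -1.15
[[0.6,-1.0,19.8,0.002],[0.6,-1.0,19.8,0.002]]
```

jog_arm(
  deltas=[
    [[0.6, -1, 16, 0.002], [0.5, -0.8, 16, 0.002], [0, 0, 8, 0], [0, 0, 0, 0], [0, 0, 0, 0]],
  ],
)

```text
clock: 9.43
position: [444.0, -347.4, 9.9]
ee_rot: [-0.24, 0.971, -0.0, 0.0]
wrist_force: [0.4, 0.3, 0.8]
finger_gap: 85.2
```

jog_arm(
  deltas=[
    [[0, 0, 0, 0], [0, 0, 0, 0], [0, 0, 0, 0], [0, 0, 0, 0], [0, 0, 0, 0], [0, 0, 0, 0], [0, 0, 0, 0], [0, 0, 0, 0]],
  ],
  jaw=-1,
  force=50,
)

```text
clock: 10.1
position: [443.8, -347.6, 9.7]
ee_rot: [-0.24, 0.971, -0.0, 0.0]
wrist_force: [0.2, 1.6, 7.6]
finger_gap: 45.4
```

jog_arm(
  deltas=[
    [[0, 0, -8, 0], [0, 0, -20, 0], [0, 0, -30, 0], [0, 0, -30, 0], [0, 0, 0, 0], [0, 0, 0, 0]],
  ],
)

```text
clock: 10.6
position: [444.4, -348.3, 98.7]
ee_rot: [-0.24, 0.971, -0.002, 0.001]
wrist_force: [-0.9, -0.2, -2.2]
finger_gap: 45.1
```

```bash
python3 - <<'E'
from h import *
c=snap("wrist","w5");plan(640,19,100,2.8)
E
```

```text
pos [ 443.5 -347.4   97.2] jaw 117.7 q6 -1.28 clock 10.65 gap 45.0 F [-0.1 -0.  -3.2] turn -1.135 q6 after -1.59
[[-31.3,21.2,-0.3,-0.103],[-33.3,17.8,-0.3,-0.103],[-35.0,14.3,-0.3,-0.103],[-36.3,10.6,-0.3,-0.103],[-37.2,6.8,-0.3,-0.103],[-37.7,3.0,-0.3,-0.103],[-37.8,-0.9,-0.3,-0.103],[-37.5,-4.8,-0.3,-0.103]]
[[-36.8,-8.7,-0.3,-0.103],[-35.7,-12.4,-0.3,-0.103],[-34.2,-16.0,-0.3,-0.103]]
```

View pics/w5.png

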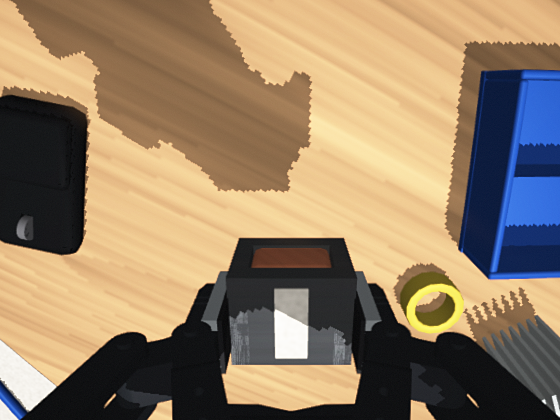

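```bash
python3 - <<'E'
from h import *
c=load("w5.npz");q=onplane(c,[[227,280],[356,280],[349,364],[231,364]],123.5);print(q.round(1),q.mean(0),cloud(c)[300:350:20,290,2])
E
```

```text
[[ 440.  -376.3  123.5]
 [ 418.6 -335.8  123.5]
 [ 451.8 -318.8  123.5]
 [ 473.4 -359.5  123.5]] [ 445.95152057 -347.60142184  123.5       ] [126.17779299 125.14970138 125.54646154]
```

jog_arm(
  deltas=[
    [[-31, 21, 0, -0.103], [-33.5, 18, 0, -0.103], [-35, 14.5, 0, -0.103], [-36.5, 10.5, 0, -0.103], [-37, 7, 0, -0.103], [-37.5, 3, 0, -0.103], [-38, -1, 0, -0.103], [-37.5, -5, 0, -0.103]],
  ],
)

```text
clock: 11.32
position: [585.8, -78.7, 95.1]
ee_rot: [-0.61, 0.792, 0.001, -0.001]
wrist_force: [1.1, 0.2, -2.4]
finger_gap: 45.4
```

jog_arm(
  deltas=[
    [[-37, -8.5, 0, -0.103], [-35.5, -12.5, 0, -0.103], [-34, -16, 0, -0.103], [0, 0, 0, 0], [0, 0, 0, 0], [0, 0, 0, 0]],
  ],
)

```text
clock: 11.82
position: [638.8, 18.8, 95.2]
ee_rot: [0.723, -0.691, -0.001, 0.001]
wrist_force: [-0.2, 0.3, -2.1]
finger_gap: 45.5
```

```bash
python3 - <<'E'
from h import *
plan(640,19,40,2.8)
E
```

```text
pos [638.8  18.8  95.2] jaw -177.4 q6 -1.70 clock 11.82 gap 45.5 F [-0.2  0.3 -2.1] turn -0.003 q6 after -1.59
[[-0.1,-0.6,27.6,-0.001],[-0.1,-0.6,27.6,-0.001]]
```

jog_arm(
  deltas=[
    [[0.8, -0.6, 25, 0], [0.6, -0.6, 25, 0], [0, 0, 15, 0], [0, 0, 8, 0], [0, 0, 0, 0], [0, 0, 0, 0]],
  ],
)

```text
clock: 12.32
position: [641.1, 16.6, 23.9]
ee_rot: [0.723, -0.691, -0.0, 0.0]
wrist_force: [-0.0, 0.7, -1.9]
finger_gap: 45.1
```

jog_arm(
  deltas=[
    [[0, 0, 2, 0], [0, 0, 1, 0], [0, 0, 0, 0], [0, 0, 0, 0]],
  ],
)

```text
clock: 12.65
position: [641.8, 17.4, 21.4]
ee_rot: [0.723, -0.691, 0.0, -0.0]
wrist_force: [-0.4, -0.6, -2.6]
finger_gap: 45.2
```

jog_arm(
  deltas=[
    [[0, 1, 1.5, 0], [0, 0, 1.5, 0], [0, 0, 0, 0], [0, 0, 0, 0]],
  ],
)

```text
clock: 12.98
position: [640.4, 17.4, 17.8]
ee_rot: [0.723, -0.691, -0.0, 0.0]
wrist_force: [0.1, -0.4, -2.2]
finger_gap: 45.2
```

jog_arm(
  deltas=[
    [[0, 0, 1, 0], [0, 0, 0, 0], [0, 0, 0, 0]],
  ],
)

```text
clock: 13.23
position: [640.4, 17.4, 17.7]
ee_rot: [0.723, -0.69, 0.0, -0.0]
wrist_force: [-4.5, 0.5, 8.2]
finger_gap: 45.4
```

jog_arm(
  deltas=[
    [[0, 0, 0, 0], [0, 0, 0, 0], [0, 0, 0, 0], [0, 0, 0, 0], [0, 0, 0, 0], [0, 0, 0, 0]],
  ],
  jaw=1,
)

```text
clock: 13.73
position: [640.4, 17.4, 16.7]
ee_rot: [0.723, -0.691, -0.0, 0.0]
wrist_force: [-0.0, -0.9, 0.9]
finger_gap: 85.3
```

jog_arm(
  deltas=[
    [[0, 0, -15, 0], [0, 0, -35, 0], [0, 0, -38, 0], [0, 0, -38, 0], [0, 0, -38, 0], [0, 0, 0, 0], [0, 0, 0, 0]],
  ],
)

```text
clock: 14.32
position: [642.1, 17.2, 183.4]
ee_rot: [0.723, -0.691, 0.002, -0.002]
wrist_force: [-0.1, 0.1, -0.8]
finger_gap: 85.3
```

```bash
python3 - <<'E'
from h import *
c=snap("wrist","w6");blobs(c,36,(640,19));blobs(c,26,(638,104),50)
plan(440,320,200,2.8)
E
```

```text
[294. 193.] 2879 ztop 45.5 [641.1  17.1] [46.1 38.4] 2.8
[292. 282.] 2916 ztop 33.8 [637.9 103.3] [44.7 56.5] 3.0
pos [640.8  17.4 181.3] jaw -177.3 q6 -1.70 clock 14.37 gap 85.2 F [ 0.6  0.3 -0.3] turn -0.002 q6 after -0.99
[[-31.2,18.7,-1.9,-0.0],[-31.2,18.6,-1.9,-0.0],[-31.2,18.6,-1.9,-0.0],[-31.2,18.6,-1.9,-0.0],[-31.2,18.6,-1.9,-0.0],[-31.2,18.6,-1.9,-0.0],[-31.2,18.6,-1.9,-0.0],[-31.2,18.6,-1.9,-0.0]]
[[-31.2,18.6,-1.9,-0.0],[-31.2,18.6,-1.9,-0.0]]
```

View pics/w6.png

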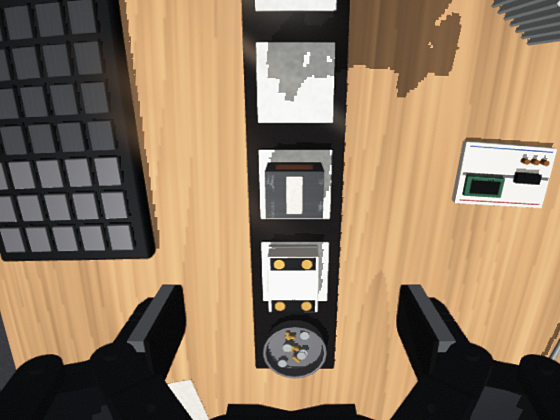

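jog_arm(
  deltas=[
    [[-31, 18.5, -2, 0], [-31, 18.5, -2, 0], [-31, 18.5, -2, 0], [-31, 18.5, -2, 0], [-31, 18.5, -2, 0], [-31, 18.5, -2, 0], [-31, 18.5, -2, 0], [-31, 18.5, -2, 0]],
  ],
)

```text
clock: 15.03
position: [478.9, 259.1, 195.1]
ee_rot: [0.723, -0.691, -0.001, 0.001]
wrist_force: [1.1, 0.9, -0.7]
finger_gap: 85.6
```

jog_arm(
  deltas=[
    [[-31, 18.5, -2, 0], [-31, 18.5, -2, 0], [0, 0, 0, 0], [0, 0, 0, 0], [0, 0, 0, 0]],
  ],
)

```text
clock: 15.45
position: [440.7, 318.0, 199.5]
ee_rot: [0.724, -0.69, -0.0, 0.001]
wrist_force: [-0.1, -0.0, -0.4]
finger_gap: 85.4
```

```bash
python3 - <<'E'
from h import *
c=snap("wrist","w7");blobs(c,46,(440,320),45)
plan(440,320,70)
E
```

```text
[290. 192.] 1582 ztop 53.6 [441.2 319.1] [36.5 36.3] 75.7
pos [441.2 317.6 199.7] jaw -177.4 q6 -1.13 clock 15.50 gap 85.2 F [ 0.8 -1.1  0.3] turn -0.000 q6 after -0.99
[[-0.6,0.3,32.4,-0.0],[-0.6,0.3,32.4,-0.0],[-0.6,0.3,32.4,-0.0],[-0.6,0.3,32.4,-0.0]]
```

View pics/w7.png

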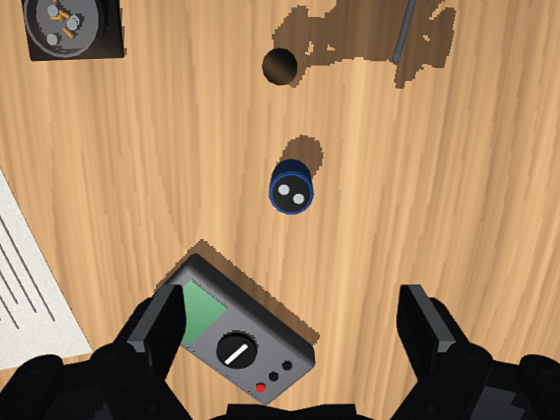

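jog_arm(
  deltas=[
    [[-0.5, 0, 33, 0], [-0.5, 0, 33, 0], [0, 0, 33, 0], [0, 0, 30, 0], [0, 0, 0, 0], [0, 0, 0, 0]],
  ],
)

```text
clock: 16.0
position: [440.6, 317.8, 70.8]
ee_rot: [0.723, -0.691, -0.001, 0.002]
wrist_force: [1.0, -0.2, -0.0]
finger_gap: 85.5
```

```bash
python3 - <<'E'
from h import *
plan(441.2,319.1,18)
E
```

```text
pos [440.6 317.8  70.8] jaw -177.4 q6 -1.13 clock 16.00 gap 85.5 F [ 1.  -0.2 -0. ] turn -0.000 q6 after -0.99
[[-0.6,-0.3,26.4,-0.0],[-0.6,-0.3,26.4,-0.0]]
```

jog_arm(
  deltas=[
    [[-0.6, 0, 20, 0], [-0.6, 0, 20, 0], [0, 0, 12, 0], [0, 0, 0, 0], [0, 0, 0, 0]],
  ],
)

```text
clock: 16.42
position: [442.3, 320.8, 21.3]
ee_rot: [0.723, -0.691, 0.0, -0.001]
wrist_force: [0.6, 0.4, 1.3]
finger_gap: 85.8
```

jog_arm(
  deltas=[
    [[0, 0, 0, 0], [0, 0, 0, 0], [0, 0, 0, 0], [0, 0, 0, 0], [0, 0, 0, 0], [0, 0, 0, 0], [0, 0, 0, 0], [0, 0, 0, 0]],
  ],
  jaw=-1,
  force=35,
)

```text
clock: 17.08
position: [441.6, 320.9, 20.7]
ee_rot: [0.723, -0.69, 0.0, -0.001]
wrist_force: [-1.1, 0.6, 6.4]
finger_gap: 35.7
```

jog_arm(
  deltas=[
    [[0, 0, -8, 0], [0, 0, -20, 0], [0, 0, -35, 0], [0, 0, -35, 0], [0, 0, 0, 0], [0, 0, 0, 0], [0, 0, 0, 0]],
  ],
)

```text
clock: 17.67
position: [440.9, 320.6, 117.9]
ee_rot: [0.723, -0.691, 0.0, -0.0]
wrist_force: [-0.2, -0.7, -0.9]
finger_gap: 36.2
```

```bash
python3 - <<'E'
from h import *
c=snap("wrist","w8");plan(644,-66,115)
E
```

```text
pos [440.4 320.3 117.1] jaw -177.3 q6 -1.12 clock 17.72 gap 36.1 F [-0.8  0.6 -0.6] turn -0.000 q6 after -1.72
[[32.9,-15.5,0.2,-0.0],[32.9,-15.5,0.2,-0.0],[32.9,-15.5,0.2,-0.0],[32.9,-15.5,0.2,-0.0],[32.9,-15.5,0.2,-0.0],[32.9,-15.5,0.2,-0.0],[32.9,-15.5,0.2,-0.0],[32.9,-15.5,0.2,-0.0]]
[[32.9,-15.5,0.2,-0.0],[32.9,-15.5,0.2,-0.0],[32.9,-15.5,0.2,-0.0],[32.9,-15.5,0.2,-0.0]]
```

View pics/w8.png

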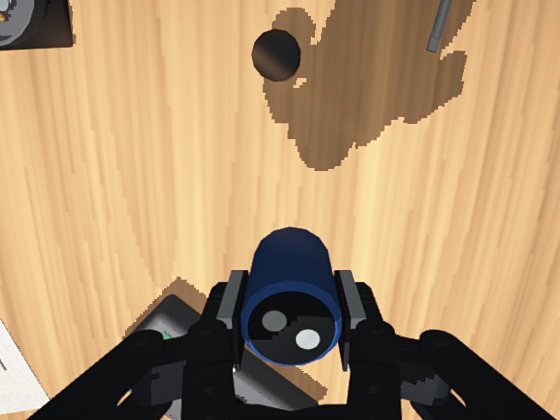

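jog_arm(
  deltas=[
    [[33, -15.5, 0, 0], [33, -15.5, 0, 0], [33, -15.5, 0, 0], [33, -15.5, 0, 0], [33, -15.5, 0, 0], [33, -15.5, 0, 0], [33, -15.5, 0, 0], [33, -15.5, 0, 0]],
  ],
)

```text
clock: 18.38
position: [576.7, 60.9, 116.3]
ee_rot: [0.723, -0.691, -0.001, 0.001]
wrist_force: [1.2, -0.3, -1.5]
finger_gap: 36.0
```

jog_arm(
  deltas=[
    [[33, -15.5, 0, 0], [33, -15.5, 0, 0], [33, -15.5, 0, 0], [30, -15.5, 0, 0], [0, 0, 0, 0], [0, 0, 0, 0], [0, 0, 0, 0]],
  ],
)

```text
clock: 18.97
position: [643.9, -63.0, 116.2]
ee_rot: [0.723, -0.691, -0.001, 0.001]
wrist_force: [0.7, 0.2, -0.6]
finger_gap: 36.0
```

```bash
python3 - <<'E'
from h import *
plan(644,-64.4,50)
E
```

```text
pos [643.9 -63.  116.2] jaw -177.4 q6 -1.83 clock 18.97 gap 36.0 F [ 0.7  0.2 -0.6] turn -0.000 q6 after -1.72
[[0.7,0.0,33.1,-0.0],[0.7,0.0,33.1,-0.0]]
```

jog_arm(
  deltas=[
    [[0.7, 0, 25, 0], [0.7, 0, 25, 0], [0, 0, 20, 0], [0, 0, 10, 0], [0, 0, 3, 0], [0, 0, 0, 0], [0, 0, 0, 0]],
  ],
)

```text
clock: 19.55
position: [645.8, -64.3, 35.8]
ee_rot: [0.724, -0.69, 0.0, -0.0]
wrist_force: [-0.3, 0.3, -0.4]
finger_gap: 35.6
```

```bash
python3 - <<'E'
from h import *
plan(644,-64.4,28.7)
E
```

```text
pos [645.8 -64.3  35.8] jaw -177.3 q6 -1.83 clock 19.55 gap 35.6 F [-0.3  0.3 -0.4] turn -0.000 q6 after -1.72
[[0.0,1.8,7.1,-0.0]]
```

jog_arm(
  deltas=[
    [[0, 1.5, 3, 0], [0, 0, 2, 0], [0, 0, 1, 0], [0, 0, 0, 0], [0, 0, 0, 0]],
  ],
)

```text
clock: 19.97
position: [643.8, -64.8, 29.0]
ee_rot: [0.723, -0.691, 0.0, -0.0]
wrist_force: [-0.3, -0.3, -0.4]
finger_gap: 35.8
```

jog_arm(
  deltas=[
    [[0, 0, 1, 0], [0, 0, 0, 0], [0, 0, 0, 0]],
  ],
)

```text
clock: 20.22
position: [644.0, -64.9, 28.7]
ee_rot: [0.723, -0.691, 0.0, -0.0]
wrist_force: [-1.9, 0.1, 6.3]
finger_gap: 35.8
```

jog_arm(
  deltas=[
    [[0, 0, 0, 0], [0, 0, 0, 0], [0, 0, 0, 0], [0, 0, 0, 0], [0, 0, 0, 0], [0, 0, 0, 0]],
  ],
  jaw=1,
)

```text
clock: 20.72
position: [643.7, -64.7, 27.7]
ee_rot: [0.723, -0.691, -0.0, 0.0]
wrist_force: [-1.1, -0.2, 1.1]
finger_gap: 85.3
```

jog_arm(
  deltas=[
    [[0, 0, -15, 0], [0, 0, -35, 0], [0, 0, -38, 0], [0, 0, -38, 0], [0, 0, -38, 0], [0, 0, -10, 0], [0, 0, 0, 0], [0, 0, 0, 0]],
  ],
)

```text
clock: 21.38
position: [643.9, -64.8, 201.7]
ee_rot: [0.723, -0.691, 0.0, -0.0]
wrist_force: [0.3, 1.0, -0.8]
finger_gap: 85.5
```

```bash
python3 - <<'E'
from h import *
c=snap("wrist","w9");blobs(c,52,(644,-66),45)
plan(460,-137,220,144)
E
```

```text
[291. 190.] 1677 ztop 61.6 [644.7 -67. ] [35.6 36. ] 1.7
pos [643.1 -64.6 200.5] jaw -177.3 q6 -1.83 clock 21.43 gap 85.5 F [ 0.2 -0.2 -1.4] turn 0.675 q6 after -1.23
[[10.6,31.1,-3.3,0.112],[14.1,29.7,-3.3,0.112],[17.3,27.9,-3.3,0.112],[20.3,25.8,-3.3,0.112],[23.1,23.3,-3.3,0.112],[25.6,20.6,-3.3,0.112]]
```

View pics/w9.png

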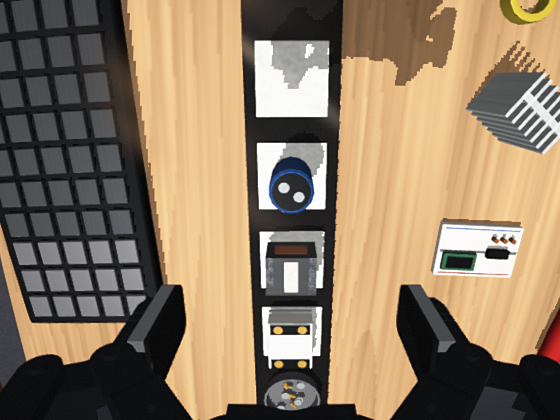

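Cap stands upright at pixel (291,187), measured (644.7, -67) against target (644, -66). Now to the sink.

jog_arm(
  deltas=[
    [[10.5, 31, -4, 0.112], [14, 29.5, -4, 0.112], [17.5, 28, -4, 0.112], [20.5, 26, -4, 0.112], [23, 23.5, -4, 0.112], [25.5, 20.5, -4, 0.112], [0, 0, 0, 0], [0, 0, 0, 0]],
  ],
)

```text
clock: 22.1
position: [458.7, -137.4, 224.7]
ee_rot: [-0.454, 0.891, 0.001, -0.001]
wrist_force: [0.8, -0.6, 1.0]
finger_gap: 85.3
```

```bash
python3 - <<'E'
from h import *
c=snap("wrist","w10");blobs(c,60,(460,-137),45)
plan(460,-137,110,144)
E
```

```text
[288. 188.] 1464 ztop 69.3 [ 461.  -137.7] [40.5 45.9] 54.2
pos [ 459.8 -137.3  224.7] jaw 144.2 q6 -1.39 clock 22.15 gap 85.3 F [0.4 1.5 0.1] turn 0.003 q6 after -1.23
[[-0.1,0.0,28.7,0.001],[-0.1,0.0,28.7,0.001],[-0.1,0.0,28.7,0.001],[-0.1,0.0,28.7,0.001]]
```

View pics/w10.png

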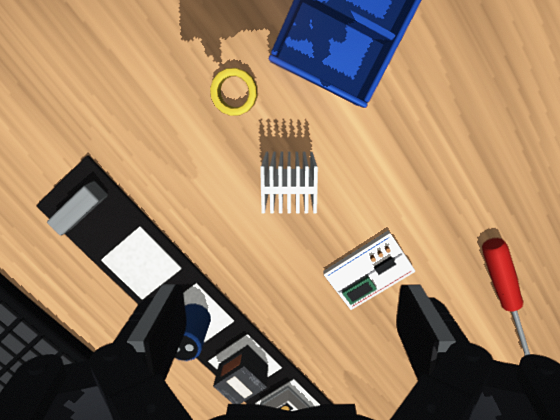

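jog_arm(
  deltas=[
    [[-0.3, 0, 30, 0], [-0.3, 0, 30, 0], [0, 0, 30, 0], [0, 0, 30, 0], [0, 0, 0, 0], [0, 0, 0, 0]],
  ],
)

```text
clock: 22.65
position: [460.0, -135.8, 104.4]
ee_rot: [-0.456, 0.89, 0.002, -0.001]
wrist_force: [0.2, 0.8, 0.6]
finger_gap: 85.4
```

```bash
python3 - <<'E'
from h import *
plan(461,-137.7,35,144.2)
E
```

```text
pos [ 460.  -135.8  104.4] jaw 144.2 q6 -1.39 clock 22.65 gap 85.4 F [0.2 0.8 0.6] turn 0.001 q6 after -1.24
[[0.5,-1.0,34.7,0.0],[0.5,-1.0,34.7,0.0]]
```

jog_arm(
  deltas=[
    [[0.5, -1, 25, 0], [0.5, -0.5, 25, 0], [0, 0, 18, 0], [0, 0, 0, 0], [0, 0, 0, 0]],
  ],
)

```text
clock: 23.07
position: [462.2, -138.6, 38.7]
ee_rot: [-0.455, 0.89, -0.0, 0.0]
wrist_force: [0.4, 0.5, 0.4]
finger_gap: 85.0
```

jog_arm(
  deltas=[
    [[0, 0, 0, 0], [0, 0, 0, 0], [0, 0, 0, 0], [0, 0, 0, 0], [0, 0, 0, 0], [0, 0, 0, 0], [0, 0, 0, 0], [0, 0, 0, 0]],
  ],
  jaw=-1,
  force=35,
)

```text
clock: 23.73
position: [462.3, -138.8, 39.1]
ee_rot: [-0.455, 0.89, -0.001, 0.001]
wrist_force: [-1.3, 1.5, 7.8]
finger_gap: 45.5
```

jog_arm(
  deltas=[
    [[0, 0, -8, 0], [0, 0, -20, 0], [0, 0, -35, 0], [0, 0, -30, 0], [0, 0, 0, 0], [0, 0, 0, 0], [0, 0, 0, 0]],
  ],
)

```text
clock: 24.32
position: [461.1, -138.4, 130.7]
ee_rot: [-0.455, 0.89, 0.0, -0.0]
wrist_force: [-0.6, 0.3, -2.1]
finger_gap: 45.2
```

```bash
python3 - <<'E'
from h import *
c=snap("wrist","w11");plan(648,-150.5,125,2.8)
E
```

```text
pos [ 460.7 -138.2  130.1] jaw 144.2 q6 -1.39 clock 24.37 gap 45.3 F [ 1.2 -0.  -2.8] turn -0.674 q6 after -1.85
[[-16.6,-26.5,0.8,-0.112],[-13.5,-28.2,0.8,-0.112],[-10.3,-29.6,0.8,-0.112],[-6.9,-30.5,0.8,-0.112],[-3.4,-31.1,0.8,-0.112],[0.1,-31.3,0.8,-0.112]]
```

View pics/w11.png

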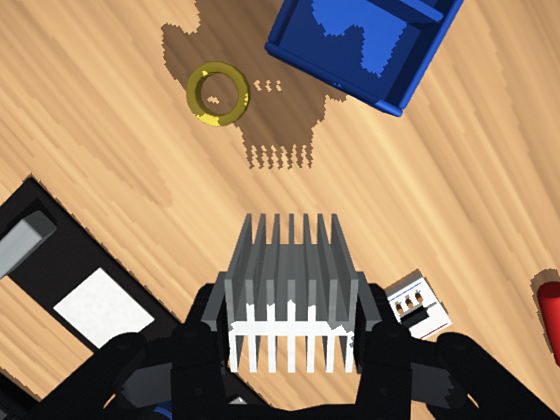

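jog_arm(
  deltas=[
    [[-16.5, -26.5, 0, -0.112], [-13.5, -28, 0, -0.112], [-10.5, -29.5, 0, -0.112], [-7, -30.5, 0, -0.112], [-3.5, -31, 0, -0.112], [0, -31.5, 0, -0.112], [0, 0, 0, 0], [0, 0, 0, 0]],
  ],
)

```text
clock: 25.03
position: [648.7, -150.2, 128.0]
ee_rot: [0.724, -0.69, -0.002, 0.001]
wrist_force: [-0.3, 0.3, -2.4]
finger_gap: 45.4
```

```bash
python3 - <<'E'
from h import *
plan(648,-150.5,47,2.8)
E
```

```text
pos [ 648.7 -150.2  128. ] jaw -177.3 q6 -1.96 clock 25.03 gap 45.4 F [-0.3  0.3 -2.4] turn -0.002 q6 after -1.85
[[0.1,0.2,27.0,-0.001],[0.1,0.2,27.0,-0.001],[0.1,0.2,27.0,-0.001]]
```

jog_arm(
  deltas=[
    [[0.2, 0.3, 27, 0], [0.2, 0.3, 25, 0], [0, 0, 15, 0], [0, 0, 6, 0], [0, 0, 2, 0], [0, 0, 0, 0], [0, 0, 0, 0], [0, 0, 0, 0]],
  ],
)

```text
clock: 25.7
position: [648.8, -151.4, 57.1]
ee_rot: [0.723, -0.691, 0.001, -0.0]
wrist_force: [0.1, 0.5, -1.2]
finger_gap: 45.1
```

```bash
python3 - <<'E'
from h import *
plan(648,-150.5,47,2.8)
E
```

```text
pos [ 648.8 -151.4   57.1] jaw -177.4 q6 -1.96 clock 25.70 gap 45.1 F [ 0.1  0.5 -1.2] turn -0.003 q6 after -1.85
[[-0.9,0.8,10.1,-0.003]]
```

jog_arm(
  deltas=[
    [[-0.5, 0.5, 4, 0], [0, 0, 2.5, 0], [0, 0, 1.5, 0], [0, 0, 0, 0], [0, 0, 0, 0]],
  ],
)

```text
clock: 26.12
position: [647.5, -150.6, 47.7]
ee_rot: [0.723, -0.691, -0.0, 0.0]
wrist_force: [-0.7, 1.0, -1.9]
finger_gap: 45.3
```

jog_arm(
  deltas=[
    [[0, 0, 1, 0], [0, 0, 0, 0], [0, 0, 0, 0]],
  ],
)

```text
clock: 26.37
position: [647.7, -150.7, 47.2]
ee_rot: [0.723, -0.691, 0.0, -0.0]
wrist_force: [-1.4, -0.2, 2.6]
finger_gap: 45.3
```

jog_arm(
  deltas=[
    [[0, 0, 0, 0], [0, 0, 0, 0], [0, 0, 0, 0], [0, 0, 0, 0], [0, 0, 0, 0], [0, 0, 0, 0]],
  ],
  jaw=1,
)

```text
clock: 26.87
position: [647.6, -150.6, 46.8]
ee_rot: [0.723, -0.691, -0.0, 0.0]
wrist_force: [0.4, -0.1, -0.8]
finger_gap: 85.2
```

jog_arm(
  deltas=[
    [[0, 0, -15, 0], [0, 0, -35, 0], [0, 0, -38, 0], [0, 0, -38, 0], [0, 0, -38, 0], [0, 0, -10, 0], [0, 0, 0, 0], [0, 0, 0, 0]],
  ],
)

```text
clock: 27.53
position: [647.8, -150.7, 220.9]
ee_rot: [0.723, -0.691, 0.0, -0.0]
wrist_force: [0.2, -0.2, -0.3]
finger_gap: 85.7
```

```bash
python3 - <<'E'
from h import *
c=snap("wrist","w12");blobs(c,66,(648,-150),45);blobs(c,52,(644,-66),40)
c=snap("scene","s12");
p=c['p'][100:310,170:440];cv2.imwrite("pics/s12z.png",cv2.resize(p[:,:,::-1],None,fx=2.8,fy=2.8))
plan(500,-150,230)
E
```

```text
[291. 191.] 1619 ztop 77.2 [ 648.3 -150.7] [46.  40.6] 2.5
[291. 274.] 1230 ztop 61.7 [644.7 -66.8] [35.7 36.8] 1.7
pos [ 646.8 -150.3  219. ] jaw -177.3 q6 -1.96 clock 27.63 gap 85.3 F [-0.3 -0.5 -1.3] turn -0.000 q6 after -1.91
[[-1.8,36.7,-2.7,-0.0],[-1.8,36.7,-2.7,-0.0],[-1.8,36.7,-2.7,-0.0],[-1.8,36.7,-2.7,-0.0]]
```

View pics/w12.png

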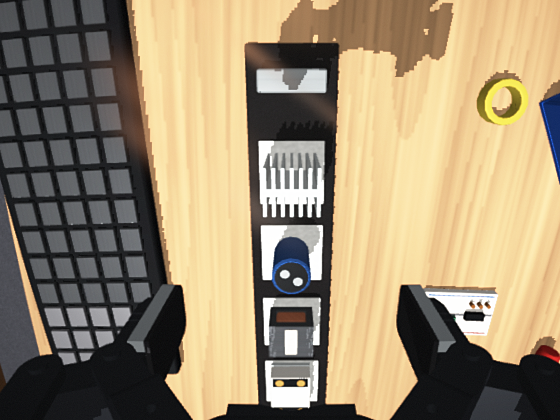

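View pics/s12z.png

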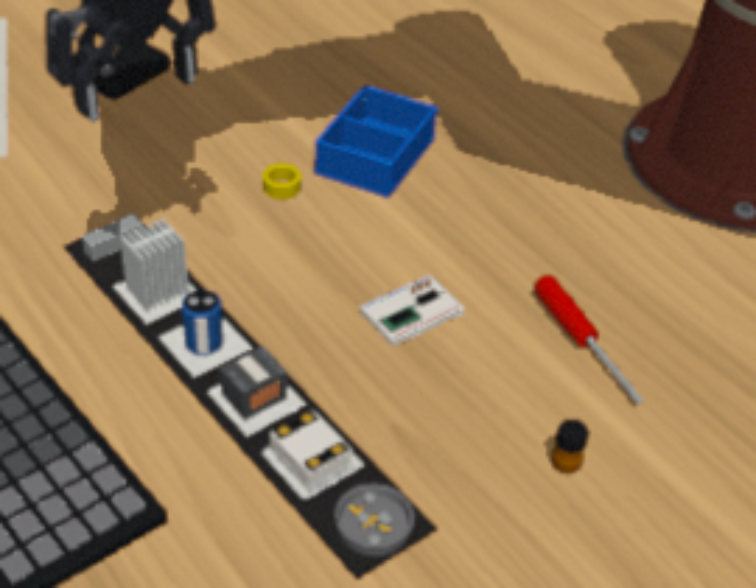

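```bash
python3 - <<'E'
from h import *
c=load("s12.npz");c0=load("scene0.npz")
for k in (c0,c):
    X=cloud(k);m=(X[...,2]>5)&(abs(X[...,0]-456)<55)&(abs(X[...,1])<45);print(X[m][:,:2].mean(0).round(1),m.sum())
from station import r
print(r.job_done(),r.state()['clock'])
E
```

```text
[457.5   5.2] 485
[457.2   4.8] 474
the job is handed in; nothing more can be done
the job is handed in; nothing more can be done
```

All four parts stand upright on the strip in the order you asked for, and I handed the job in at about 28 s of the 120 s allowed. From the dish outward they are relay, transformer, capacitor and heat sink.

| Part | Measured centre (x, y) | Mark centre (x, y) |
|---|---|---|
| Relay | 638, 103.5 | 636, 104 |
| Transformer | 641, 17 | 640, 19 |
| Capacitor | 645, -67 | 644, -66 |
| Heat sink | 648, -151 | 648, -150.5 |

- **Placing:** in the wrist camera views every part is within about 2 mm of its mark's centre. That is about as fine as the calibration can show.
- **Heights and clearance:** the tops measured 34, 45.5, 62 and 77 mm, 1.5 to 2 mm above the nominal 32, 44, 60 and 76 mm. The gripper finished open, well above the parts.
- **Test board:** it was not moved. Its measured position changed by less than 0.5 mm between the first and last pictures.
- **Disagreements:** the top camera and the scene camera differed by about 2 mm in x, so I went by the wrist camera. I corrected the transformer with a measurement taken while it was held in the gripper, which proved about 2 mm wrong. It therefore sits 2 mm toward the heat-sink end, and I left it there.

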